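Drip tray into the bottle filler

TASK

Draw the narrow steel drip tray out from under the draining bench and set it down; then take it again by its handle and slide it, far end first, under the slatted bottle rest of the filling stand, until it drops behind the sill and lies flat in its place with only the handle sticking out. Leave the wide tray where it lies, and the bottles, jar, mug and can standing where they are.

Things in the scene. Friction and masses are not known exactly. Their poses are not given: they have to be found in the camera images.
- tray: Narrow drip tray: open steel box 110 long x 60 wide x 22 mm high, walls 3 mm, about 0.2 kg (varies). Origin: centre of the box's underside; +x along it to the far end, away from the handle; z up. It starts on the table, handle and about 15 mm of the box under the bench, the far end in the open. The two trays share the bench's two bays at random.
- tray_handle (a point): Where the narrow tray's handle is best gripped, across its width: on its centre line, 97 mm behind the tray's origin (-x), 17 mm above the underside. The handle is a level bar 14 mm wide and 12 mm thick, 55 to 116 mm behind the origin, 11 to 23 mm above the underside.
- wide_tray: A second steel tray like it, 110 x 84 x 22 mm with the same handle; too wide for the stand. It lies in the other bay of the bench. Leave it. Origin and axes as for the narrow tray.
- bench: Draining bench, fixed: plywood board 180 (its x) x 300 mm (its y), underside 50 and top 65 mm above the table, on side walls, with a back wall at +x. Origin: centre of its footprint at table height. Open at its -x side, whose edge is 90 mm from the origin; the trays stick out there, about 130 mm apart between centres.
- stand: Filling stand, fixed: slatted steel bottle rest over a tunnel for the tray. Origin: where the centre of the narrow tray's underside belongs, at table height; +x: the way the tray slides in. Tunnel 70 mm wide between 12 mm cheeks; slats' underside 45, top 51 mm above the table; bare table as floor. Rigid stop at x = +59 mm. Column 0.42 m tall at y = -120 mm; filling head over the bottle, from 263 mm up.
- stand_sill (a point): Middle of the top of the steel sill that lies across the tunnel's mouth: 6 mm high, from x = -65 to -59 mm in the stand's frame (the cheeks and slats begin at x = -65 too). The tray must pass over it and drop to the table behind it; the 110 mm box has 118 mm between sill and stop. At home its handle passes over the sill and sticks out.
- bottle: Brown glass bottle, 60 mm across, 200 mm tall, standing loose on the slats of the stand, its centre about 12 mm beyond the stand's origin. Origin: centre of its underside.
- spare_bottle: Brown bottle with a white cap, 60 mm across, 170 mm tall, loose on the table. Origin: centre of its underside.
- jar: Glass jar with a steel lid, 70 mm across, 90 mm tall, loose. Origin: centre of its underside.
- mug: White mug, 76 mm across, 85 mm tall, loose. Origin: centre of its underside.
- can: Can, 66 mm across, 100 mm tall, standing loose on top of the bench. Origin: centre of its underside.
Mind the look-alikes: they are no part of the job. Leave any turquoise look-alike of the tray alone. Leave any red look-alike of the bottle alone.

How it is judged:
By the outcome, as a careful person would: the job done as asked, in the order asked, and still so for the second after the job is handed in, with the robot touching nothing.
It also fails if it takes over 58 s, if anything falls off the work surface, if the arm or the gripper's body presses on something with over 40 N, if the wrist force passes 120 N, or if a joint passes its speed limit or range.

ROBOT

A 6-joint arm with a two-finger parallel gripper is mounted at the origin on the work surface. World frame = base frame: x ahead of the robot, y to its left, z up, the work surface at z = 0. Lengths are in m, angles in rad, forces in N, time in s.
With the tool pointing down it reaches from about 0.325 to 0.75 m from the base axis. Payload 7.6 kg.
Tool frame: the origin (TCP) lies at the very end of the fingers, on their centre line; the grasp point (between the pads) lies 19 mm behind it (arm.tcp_to_grasp is the distance from the TCP to the grasp point, in m); z points along the fingers, y is the direction in which the jaws open and shut (so a half turn about z gives the same grasp; the last joint's range is limited). The gripper opens to 85 mm and grips with 20 to 120 N. Pads are 22 mm wide; open, the fingers measure 114 mm over their backs; the gripper's body (76 mm by 85 mm) begins 54 mm behind the grasp point. The pads swing forward as they close: fully open they stand 13 mm farther back than shut.
Start: joints at [-1.334, 0.052, 1.401, -0, 1.689, -0.07], TCP at [0.159, -0.5, 0.231] pointing down, gripper open.
Joint ranges: [-2.9, 2.9], [-0.91, 2.17], [0.12, 2.37], [-1.06, 4.2], [0.26, 2.73], [-2.93, 2.93]. Speed limits (rad/s): [2.57, 2.57, 3.01, 3.14, 3.14, 3.14].

INTERFACE

Orientations are given as a rotation vector (axis times angle).
In Python, from cell import arm gives the robot as it stands.
- The arm moves only by the tool apply_moves, never from a script. Its argument "rows" is a list of rows, each a list of 5 numbers: the shift along the tool's x, y, z in cm, then the turn about the tool's z in degrees, then the finger opening in cm, from 0 to 8.54. A call has exactly 5 rows; each row shifts and turns the commanded pose from where the row before left it, along the tool's axes as they then stand; what a row does not reach is not made up. A row lasts 1/8 s, in which the tool goes at most 62.5 mm and 10.7 degrees, less where a joint would pass 70% of its speed; a pose out of reach is approached as far as the arm can. A call with a gripper value outside its range is refused whole. The fingers move at their own pace and stop on an object; the grip force is fixed at half the most. Time passes only in rows, so rows that do not move let the fingers close, or fill a call up. It gives the time, the measured TCP pose, the force and the opening at its end, in the units of the state.
- arm.sense(): the state, without advancing time (a new reading comes with each control period).
- arm.get_image(name): name is "scene" or "top" or "wrist"; returns the picture (400x640x3 uint8, red, green, blue); there is no depth.
- arm.camera_params(name): a dict with "fx", "fy", "cx", "cy" (pixels), "origin" and "attitude" of the camera in the world; the wrist camera has in their place "hand_eye" (4x4, takes a point from camera to tool coordinates, whose origin is the TCP and whose axes are the flange's). Camera axes: x right, y down, z forward; pixel columns grow to the right and rows downward; lengths in m; the calibration is good to about 2 mm. A picture is of the moment at which its call begins: read the wrist's pose just before it. camera_params takes no time and is no camera call.
- arm.finish_job(): hands the job in, once; it reports no verdict.
The state is a dict: "clock": time; "joint_pos": joint angles; "dq": joint speeds; "joint_torque": joint torques, N m; "tool_pos": TCP position; "ee_rot": TCP orientation; "force": force on the tool from outside, world axes, zero at the start; "wrist_torque": the same for the moment, N m; "opening": opening from 0.0 (shut) to 1.0 (fully open).
Only numpy, scipy, OpenCV 4.12 (cv2) and the standard library are available. Lean on these libraries where they do the work, as an engineer would, in place of code of your own. Each camera call takes 0.05 s, during which the arm holds its last target.

## Working session

There is one attempt and no reset: what is moved stays moved. The work goes in short steps, Python scripts to look and compute and a tool call to move; the robot and the scene stay as the last step left them, time stands still between calls to the robot, and variables do not carry over. Pictures are saved under pics/ and viewed, and the job is handed in when it is done.

Besides the shell and the picture viewer there is one more tool, called after "Call:" as name([rows], argument=value, ...), one row to a line, values as JSON. apply_moves: Moves the arm, as the interface text tells. Its arguments: {"type":"object","properties":{"rows":{"type":"array","items":{"type":"array","items":{"type":"number"}}}},"required":["rows"]}

```bash
ls; mkdir -p pics; python3 - <<'E'
from cell import arm
import cv2
s=arm.sense(); print({k:s[k] for k in('clock','tool_pos','ee_rot','opening','force')})
for n in('scene','top'):
    cv2.imwrite(f'pics/{n}0.png',arm.get_image(n)[:,:,::-1])
    print(n,arm.camera_params(n))
print(arm.camera_params('wrist'), arm.tcp_to_grasp)
E
```

```text
pics
{'clock': 0.0, 'tool_pos': array([ 0.15848989, -0.50016448,  0.23044872]), 'ee_rot': array([-3.10308714e+00, -4.79779974e-01,  2.43935970e-04]), 'opening': 1.0012011986146387, 'force': array([-0.12015772,  0.36244377, -0.19917619])}
scene {'fx': 498.15832842336266, 'fy': 498.15832842336266, 'cx': 314.8047793535906, 'cy': 200.12767358343993, 'origin': array([1.208565  , 0.91370986, 1.01993024]), 'attitude': array([-0.94365289, -2.4542288 ,  1.11104583])}
top {'fx': 362.5747112735246, 'fy': 362.5747112735246, 'cx': 318.77196712860837, 'cy': 205.3576950545385, 'origin': array([0.42090223, 0.10620804, 1.06991758]), 'attitude': array([-2.16693144,  2.22079593, -0.10669986])}
{'fx': 336.0637081614076, 'fy': 336.0637081614076, 'cx': 319.48171952394483, 'cy': 203.82003909715107, 'hand_eye': array([[ 1.14867897e-03, -9.53046786e-01, -3.02820911e-01,
         7.84941659e-02],
       [ 9.99998235e-01,  6.44589618e-04,  1.76458383e-03,
        -6.95708652e-05],
       [-1.48653574e-03, -3.02822403e-01,  9.53045845e-01,
        -1.43001599e-01],
       [ 0.00000000e+00,  0.00000000e+00,  0.00000000e+00,
         1.00000000e+00]])} 0.0187
```

View pics/scene0.png

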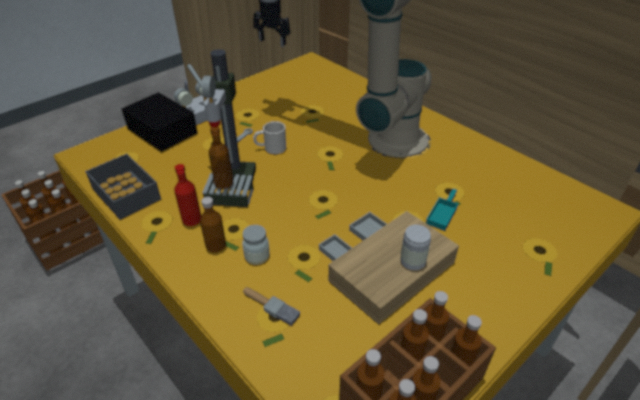

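View pics/top0.png

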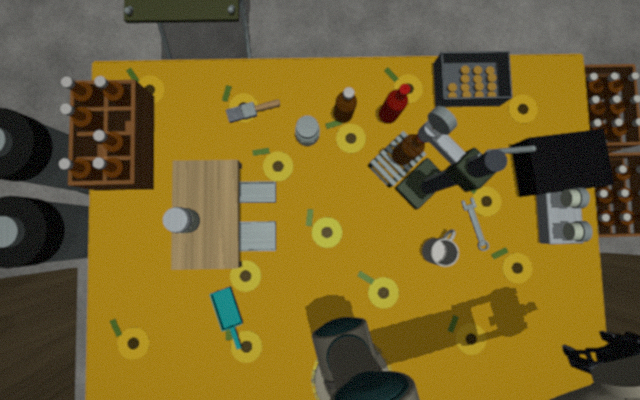

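Candidates for the narrow tray in the top view: the steel tray at (258,192), the steel tray at (258,236), which looks wider, and the turquoise look-alike at (226,310), which I exclude. Candidates for the bottle: the brown one on the stand (405,150), the brown one with a white cap (346,105), and the red one (395,100). I'll check the choice with close crops.

```bash
cat > h.py <<'E'
import numpy as np, cv2
from scipy.spatial.transform import Rotation as R
from cell import arm
def cam(n,s=None):
    p=arm.camera_params(n)
    if 'origin' in p: return p,R.from_rotvec(p['attitude']).as_matrix(),np.array(p['origin'])
    T=np.eye(4);T[:3,:3]=R.from_rotvec(s['ee_rot']).as_matrix();T[:3,3]=s['tool_pos']
    M=T@p['hand_eye'];return p,M[:3,:3],M[:3,3]
def ray(n,u,v,s=None):
    p,A,o=cam(n,s);d=A@np.array([(u-p['cx'])/p['fx'],(v-p['cy'])/p['fy'],1]);return o,d/np.linalg.norm(d)
def onz(n,u,v,z,s=None):
    o,d=ray(n,u,v,s);return o+d*(z-o[2])/d[2]
def proj(n,P,s=None):
    p,A,o=cam(n,s);q=A.T@(np.array(P)-o);return np.array([p['fx']*q[0]/q[2]+p['cx'],p['fy']*q[1]/q[2]+p['cy']])
E
python3 - <<'E'
from h import *
t=cv2.imread('pics/top0.png')
c=cv2.resize(t[145:285,160:300],None,fx=4,fy=4,interpolation=cv2.INTER_CUBIC);cv2.imwrite('pics/c1.png',c)
c=cv2.resize(t[80:220,330:500],None,fx=4,fy=4,interpolation=cv2.INTER_CUBIC);cv2.imwrite('pics/c2.png',c)
t=cv2.imread('pics/scene0.png')
c=cv2.resize(t[140:240,170:310],None,fx=5,fy=5,interpolation=cv2.INTER_CUBIC);cv2.imwrite('pics/c3.png',c)
for u,v in[(240,192),(277,182),(277,202),(240,160),(240,268),(300,192)]: print(u,v,onz('top',u,v,0.022))
E
```

```text
240 192 [0.54323286 0.30856436 0.022     ]
277 182 [0.5700006  0.20128666 0.022     ]
277 202 [0.51168571 0.20226326 0.022     ]
240 160 [0.63696766 0.3077065  0.022     ]
240 268 [0.32550955 0.31055697 0.022     ]
300 192 [0.53925418 0.1351562  0.022     ]
```

View pics/c1.png

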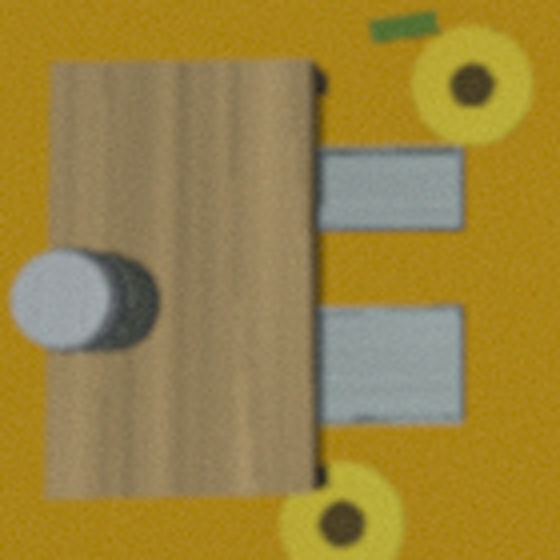

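View pics/c2.png

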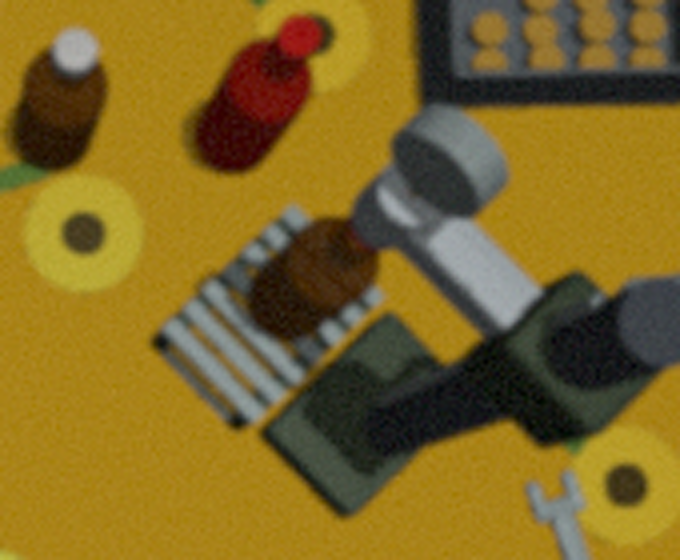

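View pics/c3.png

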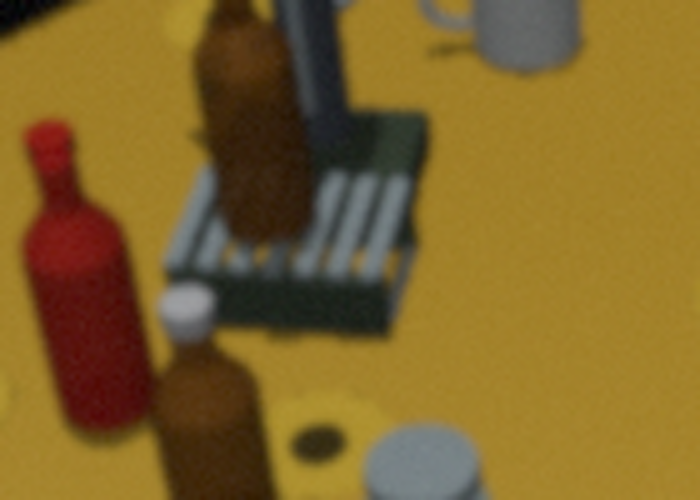

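```bash
python3 - <<'E'
from h import *
s=arm.sense();Rm=R.from_rotvec(s['ee_rot']).as_matrix();print(Rm.round(3))
t=cv2.imread('pics/top0.png');hsv=cv2.cvtColor(t,cv2.COLOR_BGR2HSV)
m=((hsv[...,1]<70)&(hsv[...,2]>90)).astype(np.uint8)
mm=np.zeros_like(m);mm[175:255,243:285]=m[175:255,243:285]
cs,_=cv2.findContours(mm,0,2)
for c in cs:
    if cv2.contourArea(c)<100: continue
    r=cv2.minAreaRect(c);b=cv2.boxPoints(r);print(r)
    for p in b: print(p,onz('top',*p,0.022).round(4))
# stand mouth corners / slats from crop c2 (scale 4, offset 330,80)
def f(x,y): return 330+x/4-.375,80+y/4-.375
for nm,x,y,z in[('cheekL',157,341,.051),('cheekR',240,424,.051),('slatfarTop',293,207,.051),('slat1 L',168,328,.051),('slat1 R',262,415,.051),('farR',380,294,.051),('bottlebase',0,0,0)][:6]:
    print(nm,onz('top',*f(x,y),z).round(4))
mm=((hsv[...,1]<60)&(hsv[...,2]>100)).astype(np.uint8)
cv2.imwrite('pics/m2.png',cv2.resize(mm[80:220,330:500]*255,None,fx=4,fy=4,interpolation=0))
E
```

```text
[[ 0.953  0.302 -0.   ]
 [ 0.302 -0.953  0.001]
 [ 0.    -0.001 -1.   ]]
((259.0, 235.5), (29.0, 32.0), 90.0)
[243. 221.] [0.4591 0.3007 0.022 ]
[275. 221.] [0.4569 0.2089 0.022 ]
[275. 250.] [0.3738 0.2103 0.022 ]
[243. 250.] [0.3762 0.3016 0.022 ]
((259.0, 192.0), (20.0, 32.0), 90.0)
[243. 182.] [0.5722 0.2996 0.022 ]
[275. 182.] [0.5701 0.2071 0.022 ]
[275. 202.] [0.5118 0.208  0.022 ]
[243. 202.] [0.514  0.3002 0.022 ]
cheekL [ 0.6092 -0.0635  0.051 ]
cheekR [ 0.5484 -0.1205  0.051 ]
slatfarTop [ 0.7046 -0.1651  0.051 ]
slat1 L [ 0.6184 -0.0717  0.051 ]
slat1 R [ 0.5544 -0.1365  0.051 ]
farR [ 0.6399 -0.2251  0.051 ]
```

View pics/m2.png

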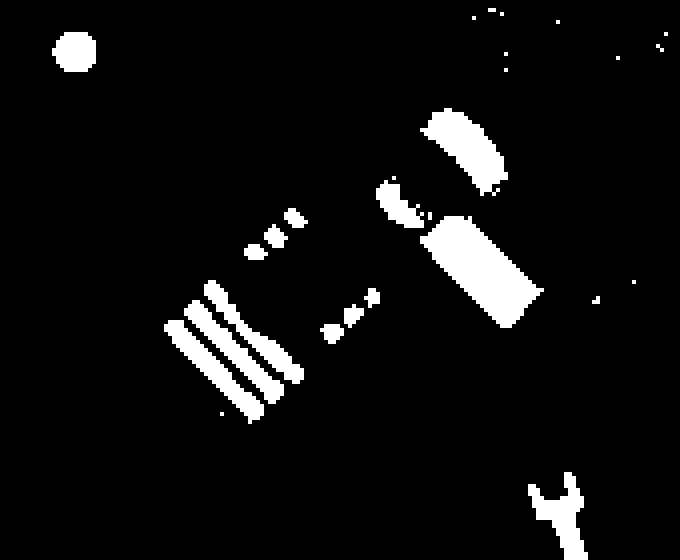

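```bash
cat >> h.py <<'E'
def yaw(s):
    M=R.from_rotvec(s['ee_rot']).as_matrix();return np.degrees(np.arctan2(M[1,0],M[0,0]))
def plan(wps,grip,cur=None):
    """wps: (x,y,z,yawdeg,nrows); grip cm"""
    s=arm.sense()
    if cur is None: cur=(*s['tool_pos'],yaw(s))
    P=np.array(cur[:3],float);a=cur[3];out=[]
    for x,y,z,ya,n in wps:
        for i in range(int(n)):
            k=n-i;d=(np.array([x,y,z])-P)/k;da=(ya-a)/k
            c,q=np.cos(np.radians(a)),np.sin(np.radians(a))
            row=np.round([100*(d[0]*c+d[1]*q),100*(d[0]*q-d[1]*c),-100*d[2],-da],1)
            out.append(row.tolist()+[grip])
            P=P+np.array([row[0]*c+row[1]*q,row[0]*q-row[1]*c,-row[2]])/100;a-=row[3]
    while len(out)%5: out.append([0,0,0,0,grip])
    for i in range(0,len(out),5): print(out[i:i+5])
    print('end',P.round(4),round(a,2))
def st():
    s=arm.sense();print(round(s['clock'],2),s['tool_pos'].round(4),'yaw',yaw(s).round(2),'open',round(s['opening']*8.54,2),'F',s['force'].round(1));return s
E
python3 - <<'E'
from h import *
plan([(.33,-.32,.25,35,6),(.46,-.06,.26,90,9)],8.5)
E
```

```text
[[3.6, -2.0, -0.3, -2.9, 8.5], [3.7, -1.8, -0.3, -2.9, 8.5], [3.8, -1.6, -0.3, -2.9, 8.5], [3.9, -1.4, -0.3, -2.9, 8.5], [4.0, -1.3, -0.4, -2.9, 8.5]]
[[4.0, -1.0, -0.3, -2.9, 8.5], [2.8, -1.5, -0.1, -6.1, 8.5], [3.0, -1.2, -0.1, -6.1, 8.5], [3.1, -0.9, -0.1, -6.1, 8.5], [3.2, -0.6, -0.1, -6.1, 8.5]]
[[3.2, -0.2, -0.1, -6.1, 8.5], [3.3, 0.1, -0.1, -6.1, 8.5], [3.2, 0.5, -0.1, -6.1, 8.5], [3.1, 0.8, -0.2, -6.2, 8.5], [3.1, 1.1, -0.1, -6.1, 8.5]]
end [ 0.4602 -0.06    0.2596] 89.98
```

Call:
apply_moves([
  [3.6,-2.0,-0.3,-2.9,8.5],
  [3.7,-1.8,-0.3,-2.9,8.5],
  [3.8,-1.6,-0.3,-2.9,8.5],
  [3.9,-1.4,-0.3,-2.9,8.5],
  [4.0,-1.3,-0.4,-2.9,8.5],
])

```text
clock: 0.72
tool_pos: [0.3018, -0.3491, 0.247]
ee_rot: [-3.018, -0.87, 0.0]
force: [0.8, -0.2, -0.2]
opening: 0.994
```

Call:
apply_moves([
  [4.0,-1.0,-0.3,-2.9,8.5],
  [2.8,-1.5,-0.1,-6.1,8.5],
  [3.0,-1.2,-0.1,-6.1,8.5],
  [3.1,-0.9,-0.1,-6.1,8.5],
  [3.2,-0.6,-0.1,-6.1,8.5],
])

```text
clock: 1.35
tool_pos: [0.3878, -0.2043, 0.254]
ee_rot: [-2.726, -1.56, 0.001]
force: [0.2, -0.1, -0.6]
opening: 1.0
```

Call:
apply_moves([
  [3.2,-0.2,-0.1,-6.1,8.5],
  [3.3,0.1,-0.1,-6.1,8.5],
  [3.2,0.5,-0.1,-6.1,8.5],
  [3.1,0.8,-0.2,-6.2,8.5],
  [3.1,1.1,-0.1,-6.1,8.5],
])

```text
clock: 1.98
tool_pos: [0.4605, -0.0592, 0.26]
ee_rot: [-2.218, -2.225, 0.001]
force: [-0.3, 0.1, -0.1]
opening: 0.992
```

```bash
python3 - <<'E'
from h import *
s=st()
cv2.imwrite('pics/w1.png',arm.get_image('wrist')[:,:,::-1]); np.save('w1.npy',s,allow_pickle=True)
E
```

```text
1.98 [ 0.4605 -0.0592  0.26  ] yaw 90.18 open 8.47 F [-0.3  0.1 -0.1]
```

View pics/w1.png

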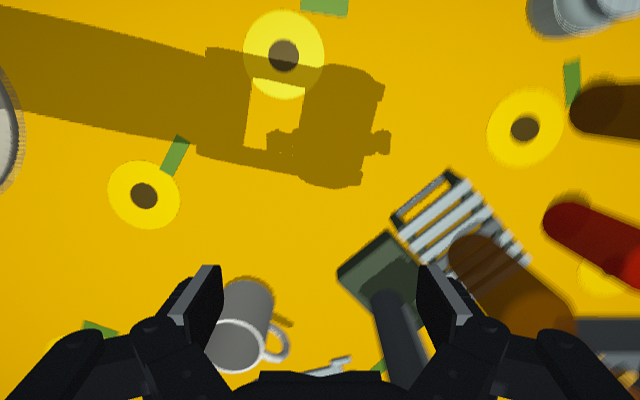

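```bash
python3 - <<'E'
import cv2
t=cv2.imread('pics/w1.png')
cv2.imwrite('pics/w1c.png',cv2.resize(t[155:295,380:540],None,fx=5,fy=4.2857,interpolation=cv2.INTER_CUBIC)[:600])
c=cv2.resize(t[160:280,380:540],None,fx=5,fy=5,interpolation=cv2.INTER_CUBIC);cv2.imwrite('pics/w1c.png',c)
E
```

```text
(no output)
```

View pics/w1c.png

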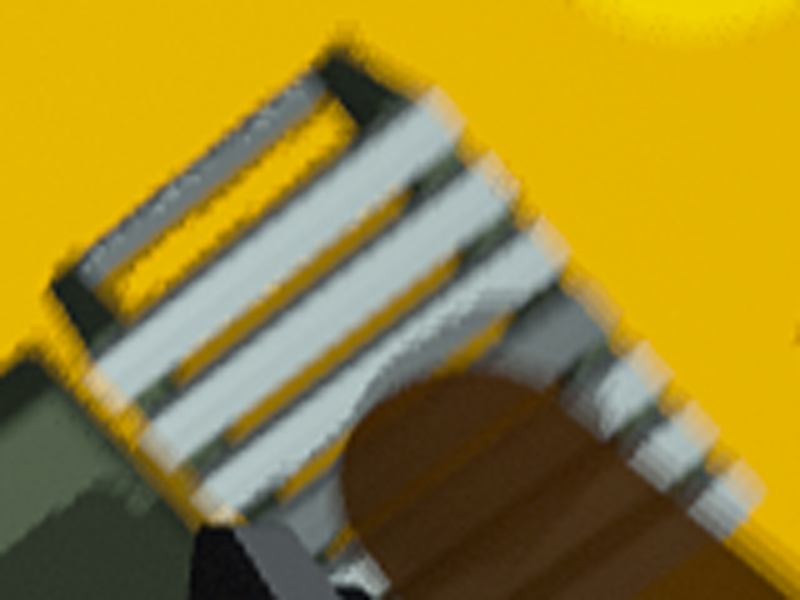

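```bash
python3 - <<'E'
from h import *
s=np.load('w1.npy',allow_pickle=True).item()
f=lambda x,y:(380+x/5-.4,160+y/5-.4)
for nm,x,y,z in [('sillR0',76,270,0),('sillL0',322,70,0),('sillR6in',112,288,.006),('sillL6in',333,103,.006),
 ('slatFR',90,366,.051),('slatFL',430,88,.051),('slatFLmidline',262,227,.051),('slatBR',122,410,.051),('slatBL',467,128,.051),
 ('cheekLbot',338,45,0),('cheekRbot',55,285,0),('s6 farL',765,488,.051),('s6 farR?',720,535,.051),('s3BL',570,250,.051),('s3BR',225,520,.051)]:
    print(nm,onz('wrist',*f(x,y),z,s).round(4))
E
```

```text
sillR0 [ 0.5575 -0.1226  0.    ]
sillL0 [ 0.6139 -0.0705  0.    ]
sillR6in [ 0.5654 -0.1252  0.006 ]
sillL6in [ 0.6153 -0.0773  0.006 ]
slatFR [ 0.5501 -0.1277  0.051 ]
slatFL [ 0.6182 -0.0631  0.051 ]
slatFLmidline [ 0.5855 -0.0945  0.051 ]
slatBR [ 0.5582 -0.1385  0.051 ]
slatBL [ 0.6274 -0.0719  0.051 ]
cheekLbot [ 0.6171 -0.0643  0.    ]
cheekRbot [ 0.5524 -0.1267  0.    ]
s6 farL [ 0.7087 -0.1575  0.051 ]
s6 farR? [ 0.7006 -0.1697  0.051 ]
s3BL [ 0.6542 -0.0996  0.051 ]
s3BR [ 0.5845 -0.1663  0.051 ]
```

The wrist view shows the stand's sill from about (395,213) to (444,174), with the slats behind it. That puts the mouth centre at (0.585, -0.096) with a yaw of about -46.2°, so home is at (0.630, -0.143). Next I go above the narrow tray.

```bash
python3 - <<'E'
from h import *
plan([(.541,.205,.16,90,10)],8.5)
E
```

```text
[[2.6, 0.8, 1.0, 0.1, 8.5], [2.6, 0.8, 1.0, 0.1, 8.5], [2.6, 0.8, 1.0, 0.0, 8.5], [2.6, 0.8, 1.0, 0.1, 8.5], [2.6, 0.8, 1.0, 0.0, 8.5]]
[[2.6, 0.8, 1.0, 0.1, 8.5], [2.6, 0.8, 1.0, 0.0, 8.5], [2.6, 0.8, 1.0, 0.1, 8.5], [2.7, 0.8, 1.0, 0.0, 8.5], [2.6, 0.9, 1.0, 0.1, 8.5]]
end [0.5412 0.2049 0.1599] 89.97
```

Call:
apply_moves([
  [5.2,1.6,2.0,0,8.5],
  [5.2,1.6,2.0,0,8.5],
  [5.2,1.6,2.0,0,8.5],
  [5.2,1.6,2.0,0,8.5],
  [5.4,1.6,2.0,0,8.5],
])

```text
clock: 2.65
tool_pos: [0.5405, 0.2032, 0.1592]
ee_rot: [2.222, 2.22, -0.001]
force: [0.9, -0.4, 0.5]
opening: 0.989
```

```bash
python3 - <<'E'
from h import *
s=st()
cv2.imwrite('pics/w2.png',arm.get_image('wrist')[:,:,::-1]); np.save('w2.npy',s,allow_pickle=True)
E
```

```text
2.65 [0.5405 0.2032 0.1592] yaw 89.95 open 8.44 F [ 0.9 -0.4  0.5]
```

View pics/w2.png

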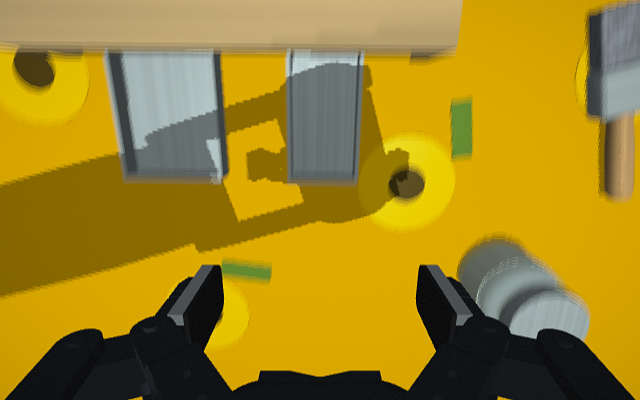

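```bash
python3 - <<'E'
import cv2
t=cv2.imread('pics/w2.png')
c=cv2.resize(t[40:200,260:400],None,fx=3.7,fy=3.7,interpolation=cv2.INTER_CUBIC);cv2.imwrite('pics/w2c.png',c)
E
```

```text
(no output)
```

View pics/w2c.png

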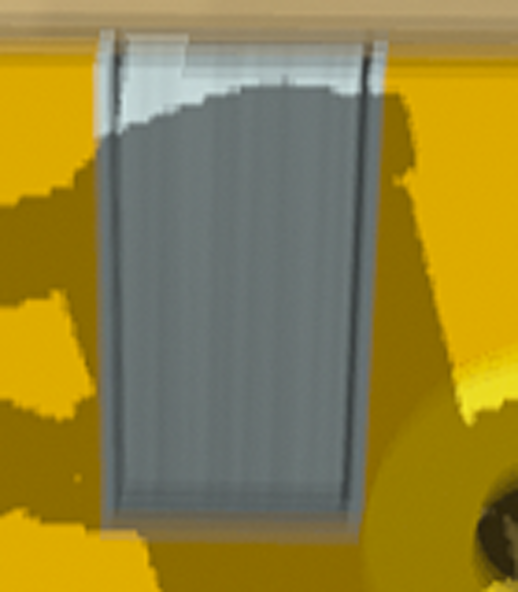

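```bash
python3 - <<'E'
from h import *
s=np.load('w2.npy',allow_pickle=True).item()
f=lambda x,y:(260+x/3.7-.4,40+y/3.7-.4)
for nm,x,y in [('L end',105,530),('R end',360,530),('Rin',350,512),('L top',97,60),('R top',384,60)]:
    print(nm,onz('wrist',*f(x,y),.022,s).round(4))
plan([(.542,.222,.05,90,4)],8.5)
E
```

```text
L end [0.5146 0.2105 0.022 ]
R end [0.5737 0.2105 0.022 ]
Rin [0.5713 0.2148 0.022 ]
L top [0.5158 0.3108 0.022 ]
R top [0.5753 0.3108 0.022 ]
[[0.3, 0.1, 2.6, 0.0, 8.5], [0.3, 0.0, 2.6, 0.1, 8.5], [0.4, 0.1, 2.6, 0.0, 8.5], [0.3, 0.0, 2.7, 0.1, 8.5], [0, 0, 0, 0, 8.5]]
end [0.5415 0.2216 0.0498] 89.99
```

Call:
apply_moves([
  [1.2,0.15,4.0,0,8.5],
  [1.3,0.15,4.0,0,8.5],
  [0,0,3.5,0,8.5],
  [0,0,2.5,0,8.5],
  [0,0,1.6,0,8.5],
])

```text
clock: 3.32
tool_pos: [0.5426, 0.2263, 0.0024]
ee_rot: [-2.222, -2.22, 0.004]
force: [0.7, 0.1, 0.0]
opening: 0.995
```

```bash
python3 - <<'E'
from h import *
s=st()
E
```

```text
3.33 [0.5426 0.2263 0.0024] yaw 89.96 open 8.5 F [0.7 0.1 0. ]
```

Call:
apply_moves([
  [0,0,-0.05,0,6.5],
  [0,0,0,0,6.0],
  [0,0,0,0,5.0],
  [0,0,0,0,5.0],
  [0,0,0,0,5.0],
])

```text
clock: 3.95
tool_pos: [0.5444, 0.2269, 0.0065]
ee_rot: [2.221, 2.22, 0.004]
force: [-0.6, -2.0, 6.2]
opening: 0.682
```

```bash
python3 - <<'E'
from h import *
s=st()
E
```

```text
3.95 [0.5444 0.2269 0.0065] yaw 89.97 open 5.82 F [-0.6 -2.   6.2]
```

Call:
apply_moves([
  [0,0,-0.3,0,5.0],
  [-1.0,0,-0.1,0,5.0],
  [-2.0,0,0,0,5.0],
  [-2.0,0,0,0,5.0],
  [-2.0,0,0,0,5.0],
])

```text
clock: 4.58
tool_pos: [0.5432, 0.1547, 0.0086]
ee_rot: [2.223, 2.22, -0.001]
force: [0.5, 0.2, -2.2]
opening: 0.686
```

```bash
python3 - <<'E'
from h import *
s=st()
cv2.imwrite('pics/w3.png',arm.get_image('wrist')[:,:,::-1])
E
```

```text
4.58 [0.5432 0.1547 0.0086] yaw 89.93 open 5.86 F [ 0.5  0.2 -2.2]
```

View pics/w3.png

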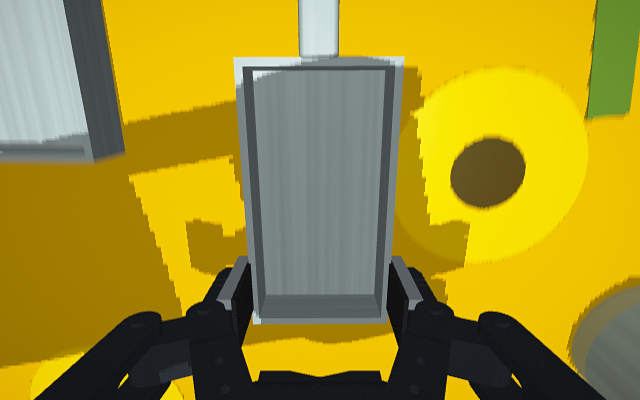

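```bash
python3 - <<'E'
from h import *
s=arm.sense()
plan([(.543,.09,.010,90,3),(.5412,-.0502,.010,133.8,7)],5.0)
E
```

```text
[[-2.1, -0.0, -0.0, -0.0, 5.0], [-2.1, -0.0, -0.1, -0.1, 5.0], [-2.1, -0.0, -0.0, -0.0, 5.0], [-2.0, -0.0, -0.0, -6.3, 5.0], [-2.0, -0.3, -0.0, -6.3, 5.0]]
[[-1.9, -0.5, -0.0, -6.2, 5.0], [-1.9, -0.7, -0.0, -6.3, 5.0], [-1.8, -0.8, -0.0, -6.2, 5.0], [-1.7, -1.1, -0.0, -6.3, 5.0], [-1.6, -1.2, -0.0, -6.2, 5.0]]
end [ 0.5412 -0.0503  0.0095] 133.75
```

Call:
apply_moves([
  [-2.1,0,0,0,5.0],
  [-2.1,0,-0.1,0,5.0],
  [-2.1,0,0,0,5.0],
  [-2.0,0,0,-6.3,5.0],
  [-2.0,-0.3,0,-6.3,5.0],
])

```text
clock: 5.25
tool_pos: [0.5425, 0.0519, 0.0099]
ee_rot: [1.96, 2.454, 0.0]
force: [0.2, 1.4, -2.2]
opening: 0.685
```

Call:
apply_moves([
  [-1.9,-0.5,0,-6.2,5.0],
  [-1.9,-0.7,0,-6.3,5.0],
  [-1.8,-0.8,0,-6.2,5.0],
  [-1.7,-1.1,0,-6.3,5.0],
  [-1.6,-1.2,0,-6.2,5.0],
])

```text
clock: 5.88
tool_pos: [0.5411, -0.0479, 0.0099]
ee_rot: [1.228, 2.891, -0.0]
force: [-0.3, -0.1, -1.0]
opening: 0.685
```

```bash
python3 - <<'E'
from h import *
s=st()
cv2.imwrite('pics/w4.png',arm.get_image('wrist')[:,:,::-1])
E
```

```text
5.88 [ 0.5411 -0.0479  0.0099] yaw 133.97 open 5.85 F [-0.3 -0.1 -1. ]
```

View pics/w4.png

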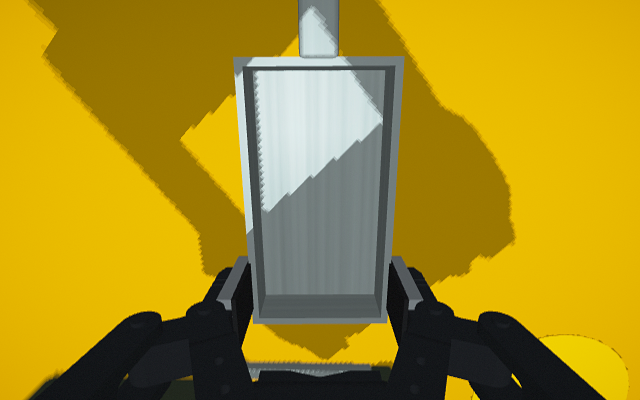

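Call:
apply_moves([
  [0,0,0.2,0,5.0],
  [0,0,0.2,0,5.0],
  [0,0,0,0,5.0],
  [0,0,0,0,7.0],
  [0,0,-0.1,0,8.5],
])

```text
clock: 6.55
tool_pos: [0.5414, -0.0458, 0.0067]
ee_rot: [1.233, 2.89, 0.0]
force: [-0.4, -0.2, 0.6]
opening: 0.989
```

Call:
apply_moves([
  [0,0,0,0,8.5],
  [0,0,-1.5,0,8.5],
  [0,0,-4.0,0,8.5],
  [0,0,-4.5,0,8.5],
  [2.0,0,-2.0,0,8.5],
])

```text
clock: 7.18
tool_pos: [0.529, -0.0324, 0.1312]
ee_rot: [1.232, 2.883, 0.002]
force: [-0.2, -0.4, 0.8]
opening: 0.994
```

```bash
python3 - <<'E'
from h import *
s=st()
cv2.imwrite('pics/w5.png',arm.get_image('wrist')[:,:,::-1]);np.save('w5.npy',s,allow_pickle=True)
E
```

```text
7.17 [ 0.529  -0.0324  0.1312] yaw 133.71 open 8.49 F [-0.2 -0.4  0.8]
```

View pics/w5.png

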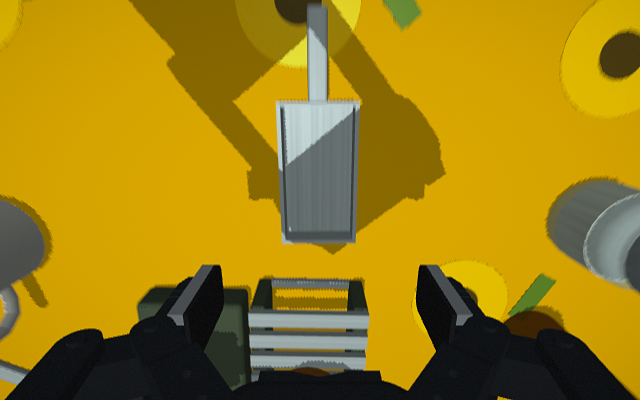

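```bash
python3 - <<'E'
import cv2
t=cv2.imread('pics/w5.png')
cv2.imwrite('pics/w5a.png',cv2.resize(t[0:120,250:390],None,fx=5,fy=5,interpolation=cv2.INTER_CUBIC))
cv2.imwrite('pics/w5b.png',cv2.resize(t[225:345,240:380],None,fx=5,fy=5,interpolation=cv2.INTER_CUBIC))
E
```

```text
(no output)
```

View pics/w5a.png

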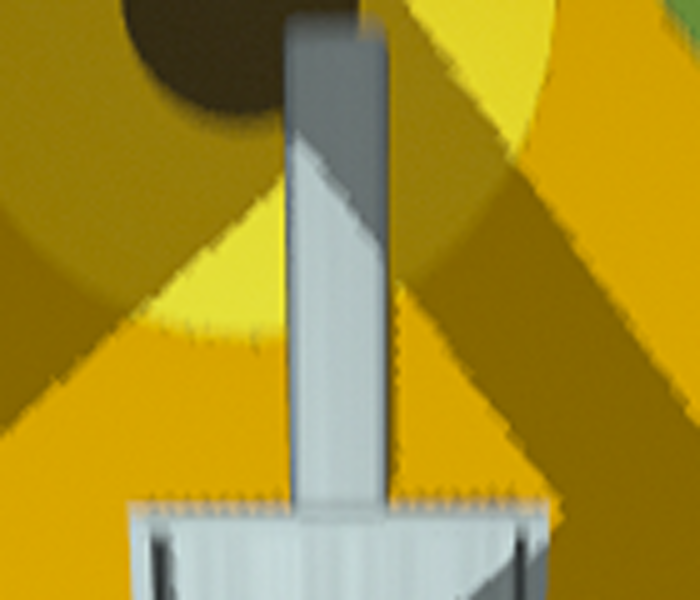

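View pics/w5b.png

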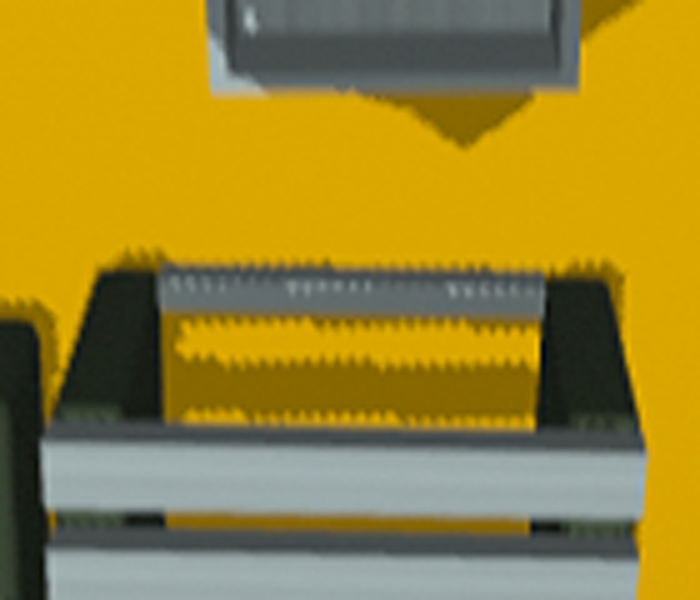

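```bash
cat > m5.py <<'E'
from h import *
s=np.load('w5.npy',allow_pickle=True).item()
fa=lambda x,y:(250+x/5-.4,0+y/5-.4)
fb=lambda x,y:(240+x/5-.4,225+y/5-.4)
a=np.radians(133.8)
def loc(p): # slide frame: u along stand x, v along stand y, relative to world origin guess
    d=np.array([-np.cos(a),-np.sin(a)]);n=np.array([-d[1],d[0]]);q=p[:2]-np.array([.6298,-.1426]);return np.round([q@d*1e3,q@n*1e3],1)
for nm,f,x,y,z in [('hEnd',fa,336.5,20,.023),('hRoot',fa,341,505,.023),('nearL',fa,130,508,.022),('nearR',fa,550,508,.022),('farL',fb,208,95,.022),('farR',fb,580,92,.022),
 ('sillL',fb,160,268,0),('sillR',fb,545,275,0),('chL',fb,100,270,0),('chR',fb,612,278,0),('slL',fb,42,437,.051),('slR',fb,645,452,.051)]:
    p=onz('wrist',*f(x,y),z,s);print(nm,p.round(4),loc(p))
E
python3 m5.py
```

```text
hEnd [0.4355 0.0647 0.023 ] [-284.1    3.2]
hRoot [0.478 0.021 0.023] [-223.1    3.7]
nearL [ 4.565e-01 -3.000e-04  2.200e-02] [-222.7  -26.6]
nearR [0.4999 0.0414 0.022 ] [-222.7   33.6]
farL [ 0.5337 -0.0807  0.022 ] [-111.2  -26.5]
farR [ 0.5774 -0.0382  0.022 ] [-111.6   34.4]
sillL [ 0.5556 -0.122   0.    ] [-66.2 -39.3]
sillR [ 0.608 -0.074  0.   ] [-64.6  31.8]
chL [ 0.5479 -0.13    0.    ] [-65.8 -50.4]
chR [ 0.6175 -0.0659  0.    ] [-63.9  44.2]
slL [ 0.5471 -0.1299  0.051 ] [-66.4 -50.9]
slR [ 0.617 -0.067  0.051] [-63.4  43.1]
```

Call:
apply_moves([
  [-1.0,0,-1.0,0,8.5],
  [-1.5,0,-1.5,0,8.5],
  [-1.0,0,-0.5,0,8.5],
  [0,0,0,0,8.5],
  [0,0,0,0,8.5],
])

```text
clock: 7.85
tool_pos: [0.5513, -0.0571, 0.1557]
ee_rot: [-1.233, -2.888, 0.001]
force: [-0.0, -0.7, -1.3]
opening: 0.993
```

```bash
python3 - <<'E'
from h import *
s=st();print(s['dq'].round(3))
im=arm.get_image('wrist')[:,:,::-1]
cv2.imwrite('pics/w6.png',im);np.save('w6.npy',s,allow_pickle=True)
cv2.imwrite('pics/w6b.png',cv2.resize(im[120:320,200:440],None,fx=3,fy=3,interpolation=cv2.INTER_CUBIC))
E
```

```text
7.85 [ 0.5513 -0.0571  0.1557] yaw 133.77 open 8.48 F [-0.  -0.7 -1.3]
[ 0.006 -0.009  0.004 -0.001  0.    -0.   ]
```

View pics/w6b.png

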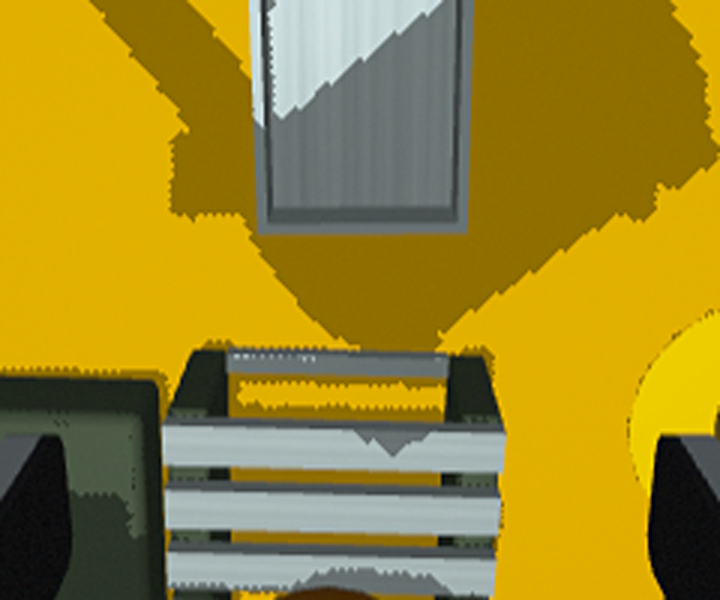

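```bash
cat > m6.py <<'E'
from h import *
s=np.load('w6.npy',allow_pickle=True).item()
f=lambda x,y:(200+x/3-.33,120+y/3-.33)
a=np.radians(133.8)
def loc(p):
    d=np.array([-np.cos(a),-np.sin(a)]);n=np.array([-d[1],d[0]]);q=p[:2]-np.array([.6298,-.1426]);return np.round([q@d*1e3,q@n*1e3],1)
for nm,x,y,z in [('farL',258,235,.022),('farR',470,233,.022),('sillL',228,352,0),('sillR',450,355,0),('chL',190,351,0),('chR',489,355,0),('slL',163,425,.051),('slR',506,435,.051),('s2L',164,491,.051),('s2R',501,500,.051),('s3L',167,552,.051),('s3R',497,559,.051)]:
    p=onz('wrist',*f(x,y),z,s);print(nm,p.round(4),loc(p))
E
python3 m6.py
```

```text
farL [ 0.5348 -0.0809  0.022 ] [-110.3  -25.9]
farR [ 0.5781 -0.0384  0.022 ] [-111.    34.8]
sillL [ 0.557 -0.123  0.   ] [-64.5 -39. ]
sillR [ 0.6091 -0.0744  0.    ] [-63.6  32.3]
chL [ 0.548  -0.1312  0.    ] [-64.8 -51.2]
chR [ 0.6181 -0.0657  0.    ] [-63.6  44.8]
slL [ 0.5486 -0.1306  0.051 ] [-64.8 -50.3]
slR [ 0.6182 -0.0679  0.051 ] [-62.   43.4]
s2L [ 0.5621 -0.146   0.051 ] [-44.4 -51.2]
s2R [ 0.6319 -0.0828  0.051 ] [-41.7  42.9]
s3L [ 0.5755 -0.1604  0.051 ] [-24.7 -51.5]
s3R [ 0.6449 -0.0969  0.051 ] [-22.6  42.5]
```

```bash
python3 - <<'E'
from h import *
plan([(.455,.044,.10,133.8,4),(.449,.0506,.06,133.8,1),(.449,.0506,.004,133.8,3)],5.0)
E
```

```text
[[3.5, 0.0, 1.4, -0.0, 5.0], [3.5, 0.0, 1.4, -0.0, 5.0], [3.5, 0.0, 1.4, -0.0, 5.0], [3.4, 0.0, 1.4, -0.0, 5.0], [0.9, 0.1, 4.0, -0.0, 5.0]]
[[0.0, -0.0, 1.9, -0.0, 5.0], [0.0, -0.0, 1.8, -0.0, 5.0], [0.0, -0.0, 1.9, -0.0, 5.0], [0, 0, 0, 0, 5.0], [0, 0, 0, 0, 5.0]]
end [0.4496 0.0506 0.0039] 133.78
```

Call:
apply_moves([
  [3.5,0,1.4,0,5.0],
  [3.5,0,1.4,0,5.0],
  [3.5,0,1.4,0,5.0],
  [3.4,0,1.4,0,5.0],
  [0.9,0,2.0,0,5.0],
])

```text
clock: 8.52
tool_pos: [0.4481, 0.0511, 0.0804]
ee_rot: [1.23, 2.89, 0.001]
force: [0.4, -0.6, -0.4]
opening: 0.586
```

```bash
python3 - <<'E'
from h import *
s=st()
im=arm.get_image('wrist')[:,:,::-1]
cv2.imwrite('pics/w7.png',im);np.save('w7.npy',s,allow_pickle=True)
E
```

```text
8.53 [0.4481 0.0511 0.0804] yaw 133.89 open 5.01 F [ 0.4 -0.6 -0.4]
```

View pics/w7.png

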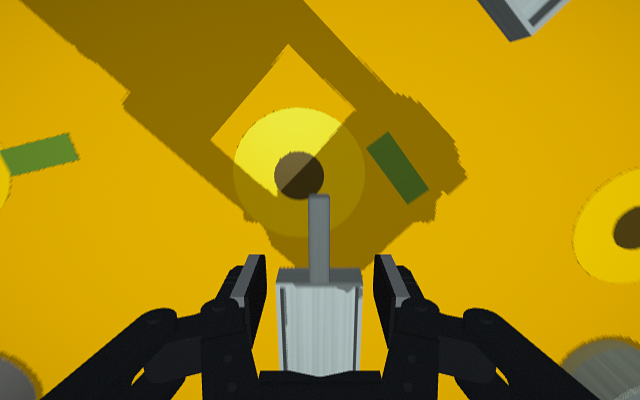

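Call:
apply_moves([
  [0,0,2.5,0,5.0],
  [0,0,2.8,0,5.0],
  [0,0,1.6,0,5.0],
  [0,0,0.7,0,4.0],
  [0,0,0,0,3.0],
])

```text
clock: 9.2
tool_pos: [0.4495, 0.0497, 0.0049]
ee_rot: [-1.233, -2.889, 0.0]
force: [0.5, -0.4, 0.6]
opening: 0.353
```

Call:
apply_moves([
  [0,0,0,0,2.0],
  [0,0,0,0,1.0],
  [0,0,0,0,0.5],
  [0,0,0,0,0.5],
  [0,0,0,0,0.5],
])

```text
clock: 9.82
tool_pos: [0.4499, 0.0498, 0.0055]
ee_rot: [1.233, 2.888, 0.001]
force: [-1.5, 0.3, 6.0]
opening: 0.144
```

```bash
python3 - <<'E'
from h import *
s=st()
E
```

```text
9.82 [0.4499 0.0498 0.0055] yaw 133.78 open 1.23 F [-1.5  0.3  6. ]
```

```bash
python3 - <<'E'
from h import *
plan([(.4499,.0498,.0175,133.8,2),(.4663,.0281,.0175,132.5,3)],0.5)
E
```

```text
[[0.0, 0.0, -0.6, -0.0, 0.5], [0.0, 0.0, -0.6, -0.0, 0.5], [-0.9, -0.1, 0.0, 0.4, 0.5], [-0.9, -0.1, 0.0, 0.4, 0.5], [-0.9, -0.1, 0.0, 0.5, 0.5]]
end [0.4662 0.0281 0.0175] 132.48
```

Call:
apply_moves([
  [0,0,-0.7,0,0.5],
  [0,0,-0.7,0,0.5],
  [-0.9,-0.1,0,0.4,0.5],
  [-0.9,-0.1,0,0.4,0.5],
  [-0.9,-0.1,0,0.5,0.5],
])

```text
clock: 10.45
tool_pos: [0.4659, 0.0274, 0.0185]
ee_rot: [-1.267, -2.874, 0.0]
force: [-0.4, 0.4, -2.1]
opening: 0.146
```

Call:
apply_moves([
  [0,0,0,0,0.5],
  [0,0,0,0,0.5],
  [0,0,0,0,0.5],
  [0,0,0,0,0.5],
  [0,0,0,0,0.5],
])

```text
clock: 11.08
tool_pos: [0.4656, 0.0282, 0.0188]
ee_rot: [1.265, 2.875, -0.0]
force: [-0.4, 0.4, -2.4]
opening: 0.15
```

```bash
python3 - <<'E'
from h import *
s=st()
w=arm.get_image('wrist')[:,:,::-1];t=arm.get_image('top')[:,:,::-1];c=arm.get_image('scene')[:,:,::-1]
cv2.imwrite('pics/w8.png',w);cv2.imwrite('pics/t8.png',t);cv2.imwrite('pics/s8.png',c)
z=lambda i,a,b,c,d:cv2.resize(i[a:b,c:d],(400,300),interpolation=cv2.INTER_CUBIC)
cv2.imwrite('pics/m8.png',np.hstack([z(t,100,220,310,470),z(c,130,250,190,350)]))
E
```

```text
11.07 [0.4656 0.0282 0.0188] yaw 132.49 open 1.28 F [-0.4  0.4 -2.4]
```

View pics/m8.png

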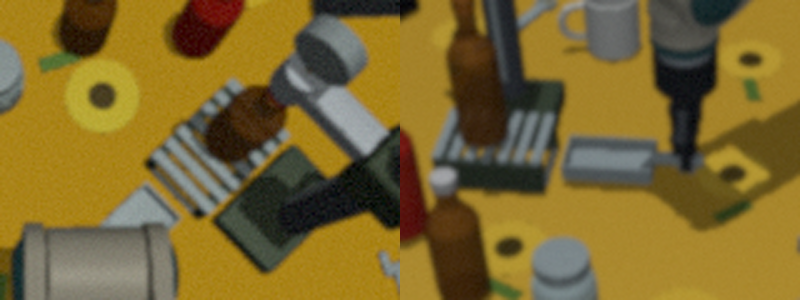

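View pics/w8.png

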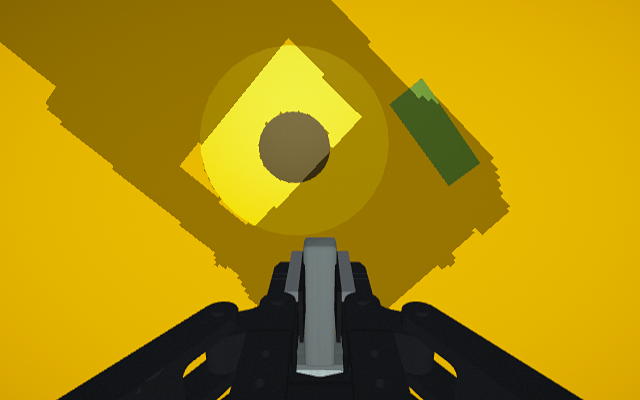

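```bash
python3 - <<'E'
import cv2,numpy as np
t=cv2.imread('pics/t8.png');c=cv2.imread('pics/s8.png')
cv2.imwrite('pics/t8c.png',cv2.resize(t[130:205,340:430],None,fx=8,fy=8,interpolation=cv2.INTER_CUBIC))
cv2.imwrite('pics/s8c.png',cv2.resize(c[165:215,200:320],None,fx=6.6,fy=6.6,interpolation=cv2.INTER_CUBIC))
E
```

```text
(no output)
```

View pics/t8c.png

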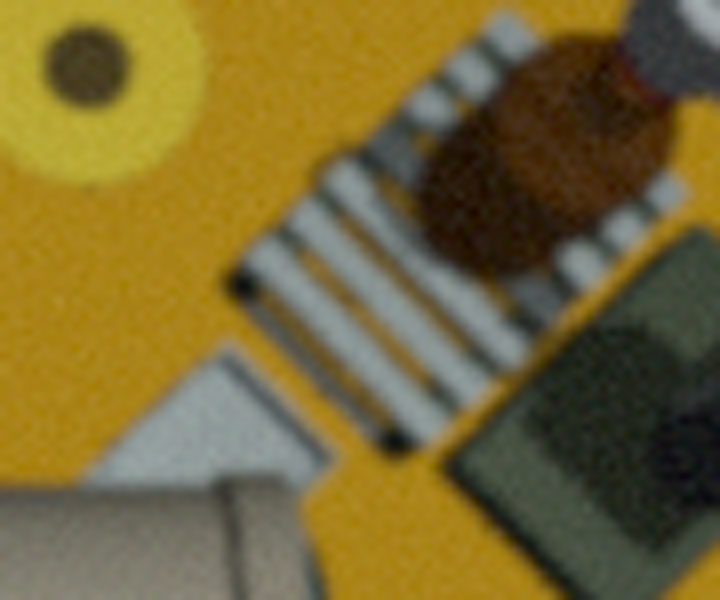

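View pics/s8c.png

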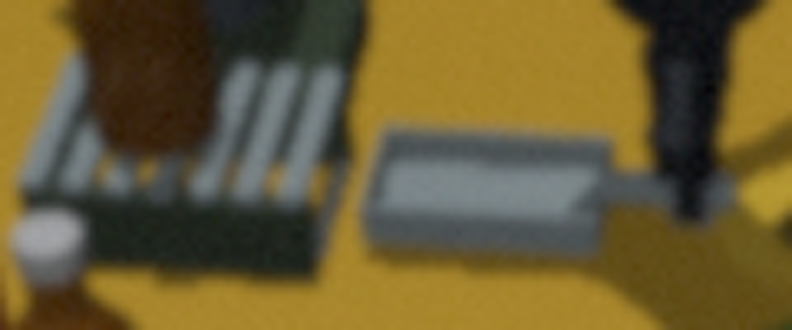

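```bash
python3 - <<'E'
from h import *
ft=lambda x,y:(340+x/8-.44,130+y/8-.44)
d=np.array([.6756,-.7373]);n=np.array([.7373,.6756]);O=np.array([.6264,-.1466])
loc=lambda p:np.round([(p[:2]-O)@d*1e3,(p[:2]-O)@n*1e3],1)
for nm,x,y,z in[('trayL',227,346,.035),('trayR',336,460,.035),('ckL',230,283,.045),('ckR',390,452,.045),('s1L',250,252,.051),('s1R',425,440,.051),('s6L',508,12,.051),('s6R',685,190,.051)]:
    print(nm,loc(onz('top',*ft(x,y),z)))
G=np.array([.4656,.0282]);
fs=lambda p:np.round([(p[0]-200+.42)*6.6,(p[1]-165+.42)*6.6])
for tilt in(0,-2):
  for nm,u,v in[('farL',152,30),('farR',152,-30),('nearL',42,30),('nearR',42,-30)]:
    p=G+u/1e3*d+v/1e3*n;z=.0353+np.tan(np.radians(tilt))*u/1e3
    print(tilt,nm,fs(proj('scene',[*p,z])))
for nm,u,v,z in[('slatFL',-65,47,.051),('slatFR',-65,-47,.051),('botFL',-65,47,0)]:
    p=O+u/1e3*d+v/1e3*n;print(nm,fs(proj('scene',[*p,z])))
E
```

```text
trayL [-87.2  29.2]
trayR [-87.8 -27.6]
ckL [-72.7  44.6]
ckR [-74.1 -38.5]
s1L [-61.2  47.5]
s1R [-63.5 -43.8]
s6L [67.5 45.4]
s6R [ 67.7 -44.6]
0 farL [362. 199.]
0 farR [386. 116.]
0 nearL [599. 213.]
0 nearR [617. 129.]
-2 farL [363. 208.]
-2 farR [387. 125.]
-2 nearL [599. 215.]
-2 nearR [617. 132.]
slatFL [306. 195.]
slatFR [346.  66.]
botFL [318. 279.]
```

Call:
apply_moves([
  [0,0.1,-0.2,0,0.5],
  [-0.8,0,0,0,0.5],
  [-1.0,0,0,0,0.5],
  [-1.0,0,0,0,0.5],
  [-0.7,0,0,0,0.5],
])

```text
clock: 11.85
tool_pos: [0.4906, 0.0022, 0.0207]
ee_rot: [1.267, 2.875, -0.0]
force: [0.4, -0.9, -1.9]
opening: 0.15
```

```bash
python3 - <<'E'
from h import *
s=st();print(s['wrist_torque'].round(2))
c=arm.get_image('scene')[:,:,::-1]
cv2.imwrite('pics/s9c.png',cv2.resize(c[165:215,200:320],None,fx=6.6,fy=6.6,interpolation=cv2.INTER_CUBIC))
E
```

```text
11.85 [0.4906 0.0022 0.0207] yaw 132.45 open 1.28 F [ 0.4 -0.9 -1.9]
[ 0.15  0.17 -0.04]
```

View pics/s9c.png

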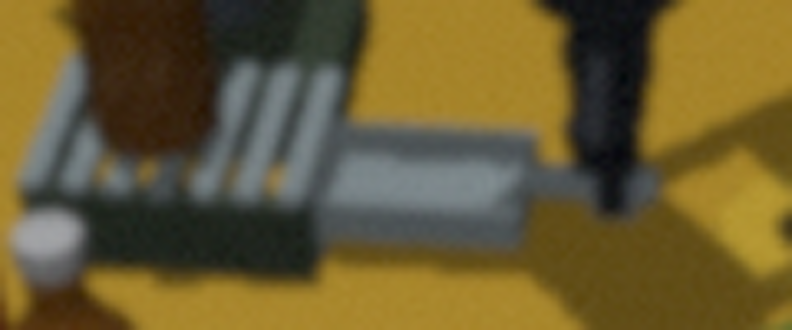

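Call:
apply_moves([
  [-1.0,0,0,0,0.5],
  [-1.0,0,0,0,0.5],
  [-1.0,0,0,0,0.5],
  [-1.0,0,0,0,0.5],
  [-1.0,0,0,0,0.5],
])

```text
clock: 12.52
tool_pos: [0.5243, -0.0345, 0.0208]
ee_rot: [1.266, 2.875, -0.0]
force: [0.0, -0.0, -2.6]
opening: 0.145
```

```bash
python3 - <<'E'
from h import *
s=st();print(s['wrist_torque'].round(2))
c=arm.get_image('scene')[:,:,::-1]
cv2.imwrite('pics/s10c.png',cv2.resize(c[165:215,200:320],None,fx=6.6,fy=6.6,interpolation=cv2.INTER_CUBIC))
E
```

```text
12.53 [ 0.5243 -0.0345  0.0208] yaw 132.48 open 1.24 F [ 0.  -0.  -2.6]
[0.11 0.09 0.02]
```

View pics/s10c.png

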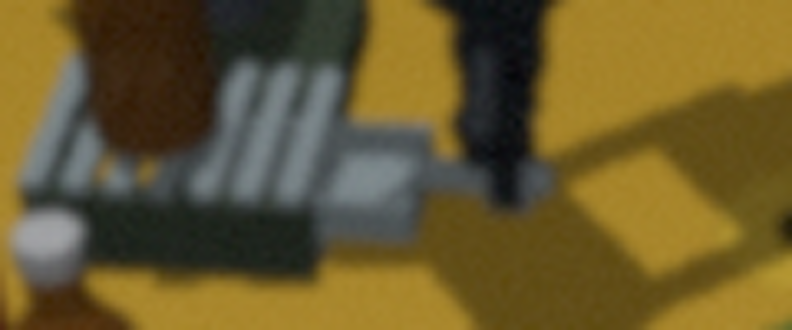

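Call:
apply_moves([
  [-1.0,0,0,0,0.5],
  [-1.0,0,0,0,0.5],
  [-1.0,0,0,0,0.5],
  [-1.0,0,0,0,0.5],
  [-0.8,0,0,0,0.5],
])

```text
clock: 13.2
tool_pos: [0.5567, -0.0699, 0.0208]
ee_rot: [1.266, 2.875, -0.0]
force: [0.0, 0.6, -2.7]
opening: 0.148
```

Call:
apply_moves([
  [-0.3,0,0,0,0.5],
  [-0.2,0,0,0,0.5],
  [-0.1,0,0,0,0.5],
  [0,0,0,0,0.5],
  [0,0,0,0,0.5],
])

```text
clock: 13.82
tool_pos: [0.5602, -0.0737, 0.0208]
ee_rot: [1.266, 2.875, -0.0]
force: [0.2, -0.9, -3.5]
opening: 0.148
```

```bash
python3 - <<'E'
from h import *
s=st();print(s['wrist_torque'].round(2))
d=np.array([.6756,-.7373]);O=np.array([.6264,-.1466]);print('u',(s['tool_pos'][:2]-O)@d, 'F along',s['force'][:2]@d)
c=arm.get_image('scene')[:,:,::-1];t=arm.get_image('top')[:,:,::-1]
cv2.imwrite('pics/s11c.png',np.vstack([cv2.resize(c[165:215,200:320],(792,330),interpolation=cv2.INTER_CUBIC),cv2.resize(t[140:180,350:446],None,fx=8.25,fy=6.75,interpolation=cv2.INTER_CUBIC)]))
E
```

```text
13.82 [ 0.5602 -0.0737  0.0208] yaw 132.48 open 1.27 F [ 0.2 -0.9 -3.5]
[ 0.16  0.13 -0.07]
u -0.09847753085996544 F along 0.7786457755531108
```

View pics/s11c.png

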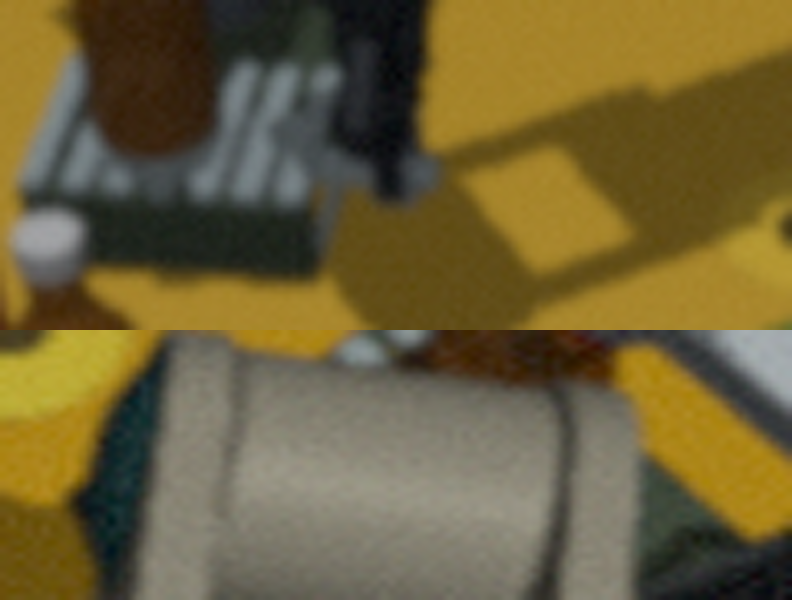

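Call:
apply_moves([
  [-0.15,0,0,0,0.5],
  [-0.15,0,0,0,0.5],
  [-0.1,0,0,0,0.5],
  [0,0,0,0,0.5],
  [0,0,0,0,0.5],
])

```text
clock: 14.55
tool_pos: [0.5628, -0.0765, 0.0206]
ee_rot: [-1.265, -2.875, -0.0]
force: [-2.0, 1.7, -1.9]
opening: 0.144
```

```bash
cat > u.py <<'E'
from h import *
s=st();print(s['wrist_torque'].round(2))
d=np.array([.6756,-.7373]);n=np.array([.7373,.6756]);O=np.array([.6264,-.1466]);q=s['tool_pos'][:2]-O;print('u',q@d,'v',q@n, 'F along',s['force'][:2]@d,s['force'][:2]@n)
E
python3 u.py
```

```text
14.55 [ 0.5628 -0.0765  0.0206] yaw 132.48 open 1.23 F [-2.   1.7 -1.9]
[ 0.43  0.43 -0.01]
u -0.09463468542786133 v 0.0004310130884202976 F along -2.591464940757029 -0.29256759057959913
```

Call:
apply_moves([
  [-0.1,0,0,0,0.5],
  [-0.1,0,0,0,0.5],
  [0,0,0,0,0.5],
  [0,0,0,0,0.5],
  [0,0,0,0,0.5],
])

```text
clock: 15.18
tool_pos: [0.5628, -0.0765, 0.0199]
ee_rot: [-1.263, -2.871, -0.001]
force: [-7.2, 8.7, -1.3]
opening: 0.15
```

```bash
python3 u.py
```

```text
15.18 [ 0.5628 -0.0765  0.0199] yaw 132.52 open 1.28 F [-7.2  8.7 -1.3]
[ 1.35  1.08 -0.07]
u -0.09464506967388404 v 0.00045557588605710703 F along -11.327107535845945 0.5778519204569552
```

Call:
apply_moves([
  [0.3,0,0,0,0.5],
  [0.3,0,0,0,0.5],
  [0,0,0,0,0.5],
  [0,0,0.4,0,0.5],
  [0,0,0.3,0,0.5],
])

```text
clock: 15.8
tool_pos: [0.5602, -0.0739, 0.0134]
ee_rot: [-1.266, -2.875, 0.0]
force: [-0.2, -0.4, -1.5]
opening: 0.142
```

```bash
python3 u.py
```

```text
15.8 [ 0.5602 -0.0739  0.0134] yaw 132.47 open 1.21 F [-0.2 -0.4 -1.5]
[0.13 0.16 0.04]
u -0.0982822335868788 v 0.0003191895725122771 F along 0.1600693486901885 -0.44167378705497046
```

Call:
apply_moves([
  [0,0,0.3,0,0.5],
  [0,0,0.3,0,0.5],
  [0,0,0.2,0,0.5],
  [0,0,0,0,0.5],
  [0,0,0,0,0.5],
])

```text
clock: 16.42
tool_pos: [0.5605, -0.0738, 0.006]
ee_rot: [1.266, 2.875, 0.0]
force: [-0.2, 0.6, -0.7]
opening: 0.147
```

```bash
python3 u.py
```

```text
16.43 [ 0.5605 -0.0738  0.006 ] yaw 132.48 open 1.25 F [-0.2  0.6 -0.7]
[ 0.07  0.07 -0.03]
u -0.09819000828751888 v 0.0005573385557704317 F along -0.5733964721655225 0.32061221422016517
```

Call:
apply_moves([
  [0,0,0.1,0,0.5],
  [0,0,0,0,0.5],
  [0,0,0,0,1.6],
  [0,0,0,0,3.0],
  [0,0,0,0,4.0],
])

```text
clock: 17.05
tool_pos: [0.5603, -0.0739, 0.0047]
ee_rot: [1.266, 2.875, -0.0]
force: [1.0, -0.3, 0.5]
opening: 0.468
```

```bash
python3 u.py
```

```text
17.05 [ 0.5603 -0.0739  0.0047] yaw 132.48 open 4.0 F [ 1.  -0.3  0.5]
[-0.    0.01 -0.04]
u -0.09826489764820463 v 0.00042113838670045827 F along 0.8973421202368249 0.5909629723600296
```

Call:
apply_moves([
  [0,0,0,0,4.0],
  [0,0,-1.0,0,4.0],
  [0,0,-3.0,0,4.0],
  [1.0,0,-4.0,0,4.0],
  [3.0,0,-4.0,0,4.0],
])

```text
clock: 17.68
tool_pos: [0.5334, -0.0446, 0.1268]
ee_rot: [1.267, 2.873, 0.0]
force: [0.4, -0.1, 0.2]
opening: 0.47
```

Call:
apply_moves([
  [2.0,0,-2.0,0,4.0],
  [0,0,0,0,4.0],
  [0,0,0,0,4.0],
  [0,0,0,0,4.0],
  [0,0,0,0,4.0],
])

```text
clock: 18.3
tool_pos: [0.5196, -0.0299, 0.1438]
ee_rot: [-1.266, -2.874, 0.001]
force: [0.4, 0.3, 0.1]
opening: 0.472
```

```bash
python3 u.py; python3 - <<'E'
from h import *
s=arm.sense();np.save('w12.npy',s,allow_pickle=True)
w=arm.get_image('wrist')[:,:,::-1];c=arm.get_image('scene')[:,:,::-1]
cv2.imwrite('pics/w12.png',w);cv2.imwrite('pics/s12.png',c)
cv2.imwrite('pics/s12c.png',cv2.resize(c[165:215,200:320],(792,330),interpolation=cv2.INTER_CUBIC))
E
```

```text
18.3 [ 0.5196 -0.0299  0.1438] yaw 132.45 open 4.03 F [0.4 0.3 0.1]
[ 0.02 -0.01  0.02]
u -0.15819742385367358 v 0.00014127943962146948 F along 0.08322242020387512 0.5169258205486399
```

View pics/w12.png

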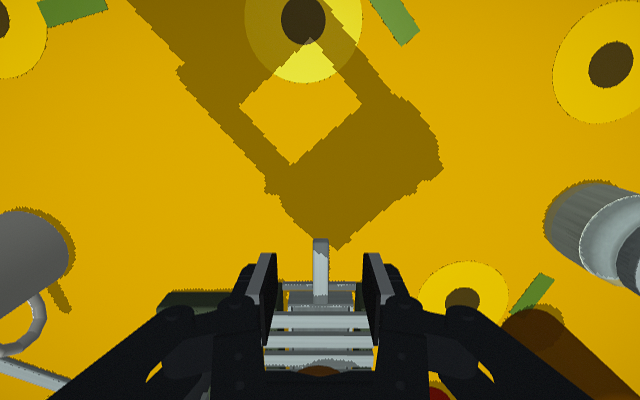

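View pics/s12c.png

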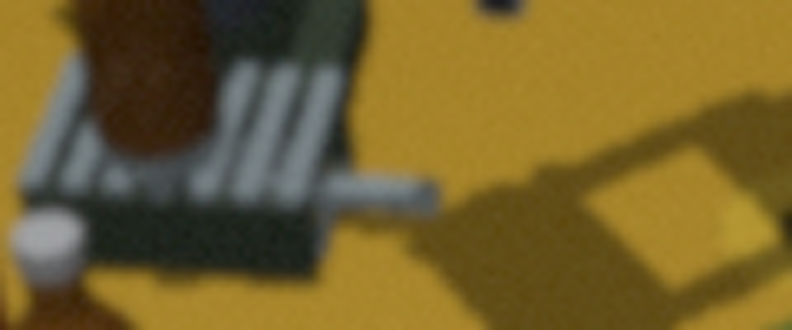

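```bash
python3 - <<'E'
from h import *
w=cv2.imread('pics/w12.png')
cv2.imwrite('pics/w12c.png',cv2.resize(w[230:350,250:390],None,fx=5,fy=5,interpolation=cv2.INTER_CUBIC))
E
```

```text
(no output)
```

View pics/w12c.png

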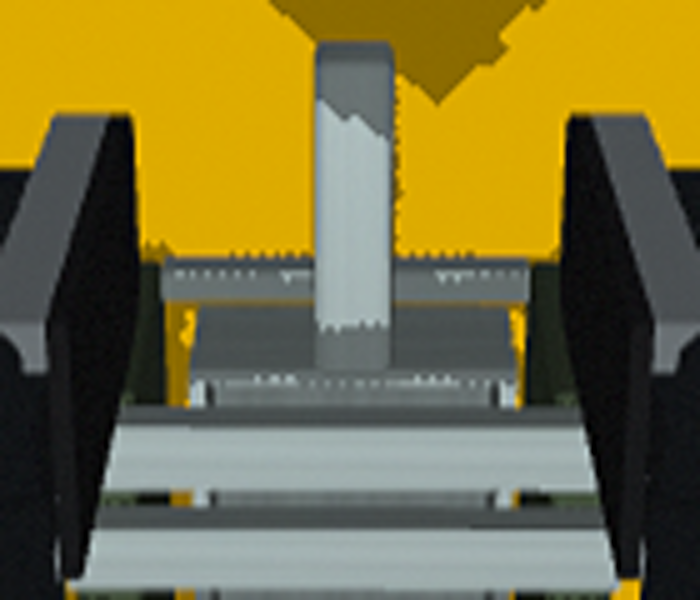

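View pics/s12.png

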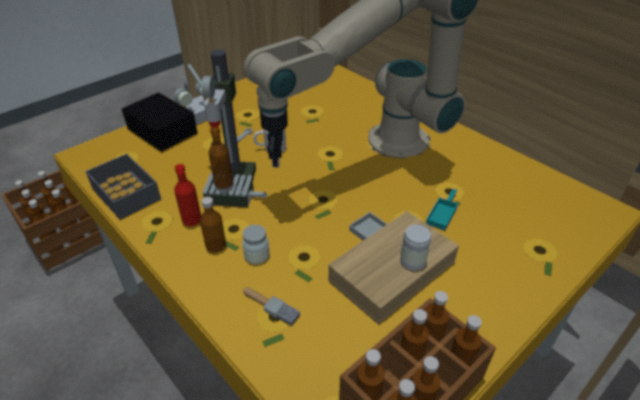

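The box lies behind the sill, which runs across crop row 280. The tray's near wall starts at about row 305, with a thin strip of table between them, and only the handle crosses the sill. Everything else stands as before, and the arm is clear.

```bash
python3 - <<'E'
from cell import arm
print(arm.finish_job(), arm.sense()['clock'])
E
```

```text
the job is handed in; nothing more can be done
the job is handed in; nothing more can be done
```

The narrow tray is in its place under the filling stand, and I handed the job in at about 18 s of the 58 s allowed. I pulled it out by its far end, set it down in front of the stand and took it again by the handle. Then I slid it over the sill until it lightly touched the stop (about 11 N), backed off about 4 mm and lowered it.

**Last checks:**
- **Tray seated:** The wrist view shows it behind the sill with a thin gap, centred between the cheeks, with only the handle sticking out. The gripper came down to the height it had when gripping the tray on the table, with no upward force, so the tray lies flat.
- **Other objects:** The scene view shows the bottles, jar and can standing and the wide tray lying where it was. The mug is partly hidden behind the arm in that view, and the wrist view shows it standing. I compared these by eye and did not re-measure them.
- **Arm:** It was clear of everything, with wrist forces under 1 N.

**Disagreement:** My first wrist view of the stand, taken while the arm was still moving, differed by about 3.5 mm and 1.4° from two later views. I used the later values, and the tray went in without touching the sides.

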